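# Lock the wire spool and lower the feeder cover

## Task

Lock the wire spool in the open wire feeder: pull its yellow spring collar up, turn it clockwise and find by feel the hidden notch where it drops fully home. Then lower the heavy cover until it is fully shut, gently, without letting it drop or slam, and let go. Leave the other things on the bench where they are.

Things in the scene. Friction and masses are not known exactly. Their poses are not given: they have to be found in the camera images.
- feeder: Red wire-feeder case lying flat, fixed to the bench, open on top: 300 (its x) x 190 (its y) x 100 mm high, walls 5 mm. Origin: centre of its underside; z up; yaw varies. The spool and collar are in its -x half; a black wire drive (up to 84 mm above the bench) is in the +x half, from 47 mm. The cover is hinged along its +y edge; shut, its handle lies beyond the -y edge.
- spool_top (a point): Centre of the top of the flat black and copper wire spool (100 mm dia), at (-50, 0) mm in the feeder, 55 mm above the bench: on the collar's upright axis. Keep fingertips above it.
- collar_top (a point): Centre of the top face of the yellow ribbed lock collar above the spool: upright cylinder 54 mm dia, 35 mm tall, gripped by its side; axis at (-50, 0) mm in the feeder. Top face 96 mm above the bench when locked home, 104 mm when seated at released (start), 112 mm when resting on the ledge between. A black line on top shows its turn.
- collar (a joint): Height of the collar in m: 0 = fully home (locked), about 0.008 = seated at released (start), about 0.016 = resting on the ledge, 0.026 = pulled right up. A spring pulls it down with 6 N at 0 and 11 N at 0.026, plus 1.2 N of weight; let go, it snaps down onto whatever is under its inner lug.
- collar_turn (a joint): Turn of the collar in rad, growing clockwise from above; starts 0 to 0.1; end stop 1.8. Not pulled up above 0.016 m, it meets a shoulder at 0.15 to 0.75. The one lock notch is hidden under the collar, somewhere from 0.8 to 1.4, with about 0.12 rad to spare either way: only there does the collar drop to 0; past the shoulder elsewhere it rests at 0.016. Turns easily, stays where left.
- cover (a joint): Opening angle of the cover in rad: 0 = shut, starts at 1.68 to 1.92 (leaning back past upright), stop at 2.0. Cover: red panel 300 x 190 x 6 mm, 0.9 kg. The hinge friction holds it up above about 1.1; lower than that it falls on its own if not held, and slams; let go a few mm above shut it settles softly.
- cover_handle (a point): Middle of the cover's grab handle: a round steel bar 14 mm dia, 130 mm long, parallel to the hinge, 45 mm beyond the cover's free edge (38 mm clear gap) on two end posts 65 mm either side. It lies 235 mm from the hinge axis in the cover's plane (3 mm to its outer side), and can turn between pads that pinch it. Its z axis is the cover's outer normal, x the bar.
- cover_hinge (a point): Middle of the hinge axis, along the feeder's x: 101 mm above the bench, 95 mm to the feeder's +y from its centre.
- spray: Bystander: aluminium aerosol can with a blue band, 66 mm dia, 190 mm high. Origin at its underside.
- spare_spool: Bystander: copper wire spool lying flat, 100 mm dia, 46 mm high. Origin at its underside.
- magnet: Bystander: red and steel square welding magnet, 83 mm, 18 mm high. Origin at its underside.
- offcut: Bystander: bright square steel tube, 40 x 40 x 200 mm, lying along y. Origin at its underside.
- tips: Bystander: clear jar with black lid, 70 mm dia, 80 mm high. Origin at its underside.
- brush: Bystander: black hand brush, 200 mm long, lying beside the feeder. Origin at its underside.
- hammer: Bystander: hammer, 280 mm long, lying flat. Origin at its underside.

How it is judged:
By the outcome, as a careful person would: the job done as asked, in the order asked, and still so for the second after the job is handed in, with the robot touching nothing.
It also fails if it takes over 72 s, if anything falls off the work surface, if the arm or the gripper's body presses on something with over 40 N, if the wrist force passes 120 N, or if a joint passes its speed limit or range.

## Robot

A 6-joint arm with a two-finger parallel gripper is mounted at the origin on the work surface. World frame = base frame: x ahead of the robot, y to its left, z up, the work surface at z = 0. Lengths are in m, angles in degrees, forces in N, time in s.
With the tool pointing down it reaches from about 0.425 to 0.95 m from the base axis. Payload 3.5 kg.
Tool frame: the origin (TCP) lies midway between the tips of the shut fingers; the grasp point (between the pads) lies 19 mm behind it; z points along the fingers, y is the direction in which the jaws open and shut (so a half turn about z gives the same grasp; the last joint's range is limited). The gripper opens to 85 mm and grips with 20 to 120 N. Pads are 22 mm wide; open, the fingers measure 114 mm over their backs; the gripper's body (76 mm by 85 mm) begins 54 mm behind the grasp point. The pads swing forward as they close: fully open they stand 13 mm farther back than shut.
Start: joints at [-73.912, 16.404, 90.338, -0, 73.258, -8.594], TCP at [0.282, -0.613, 0.231] pointing down, gripper open.
Joint ranges: [-158.93, 158.93], [-51.34, 127.21], [12.03, 142.37], [-87.48, 267.48], [13.55, 161.25], [-162.69, 162.69]. Speed limits (degrees/s): [159.86, 159.86, 180, 180, 180, 180].

## Interface

Orientations are given as [roll, pitch, yaw] about the fixed x, y, z axes, in that order (R = Rz(yaw) Ry(pitch) Rx(roll)).
In Python, from station import move_pose, servo_line, movej, command_gripper, hold, ik, read_state, get_image, IKError, finish_job gives the robot as it stands. The module is installed in compiled form; this text tells all that it offers. Calls block until the motion is done:
- move_pose(position, orientation): joint-space move of the TCP to a pose.
- servo_line(position, frame=None, max_speed=0.15): straight line of the TCP; frame=None keeps the orientation; max_speed is the mean speed in m/s.
- movej(angles): joint-space move.
- command_gripper(opening, grasp_force=None): opening from 0.0 (shut) to 1.0 (fully open); grasp_force is the grip in N (None keeps the last); returns when the fingers have stopped.
- hold(seconds).
- ik(position, orientation): joint angles nearest the present ones, or None.
- read_state(): the state.
- get_image(name): name is "scene" or "top"; returns a dict with "frame" (384x512x3 uint8, blue, green, red), "z_map" (384x512 float32, m along the optical axis (not along the pixel's ray), 0 where there is no reading), "fx", "fy", "cx", "cy" (pixels), "dist" ([k1, k2, p1, p2, k3] as OpenCV has them; the pictures are not rectified), "T" (4x4, takes a point from camera to world coordinates). Camera axes: x right, y up, looking along -z (the intrinsics and any distortion apply to the point x, -y, -z); pixel columns grow to the right and rows downward; lengths in m; the calibration is good to about 2 mm. A picture is of the moment at which its call begins.
A pose or a line that the arm cannot do raises IKError and nothing moves.
- finish_job(): hands the job in, once; it reports no verdict.
The state is a dict: "clock": time; "q": joint angles; "joint_vel": joint speeds; "tau": joint torques, N m; "tool_pos": TCP position; "eef_rot": TCP orientation; "ft_force": force on the tool from outside, world axes, zero at the start; "torque": the same for the moment, N m; "opening": opening from 0.0 (shut) to 1.0 (fully open).
Only numpy, scipy, OpenCV 4.12 (cv2) and the standard library are available. Lean on these libraries where they do the work, as an engineer would, in place of code of your own. Each camera call takes 0.05 s, during which the arm holds its last target. There are 200 camera calls.

## Working session

There is one attempt and no reset: what is moved stays moved. The work goes in short steps, each a Python script; the robot and the scene stay as the last script left them, time stands still between calls to the robot, and variables do not carry over. Pictures are saved under pics/ and viewed, about 8 in all and at most 12, crops included, and the job is handed in when it is done.

```bash
mkdir -p pics
cat > h.py <<'E'
import numpy as np, cv2
from station import *
def grab(n):
    d=get_image(n); return d
def world(d):
    z=d["z_map"]; h,w=z.shape
    K=np.array([[d["fx"],0,d["cx"]],[0,d["fy"],d["cy"]],[0,0,1.]])
    uv=np.stack(np.meshgrid(np.arange(w),np.arange(h)),-1).reshape(-1,1,2).astype(np.float64)
    n=cv2.undistortPoints(uv,K,np.array(d["dist"],float)).reshape(h,w,2)
    P=np.stack([n[...,0]*z,-n[...,1]*z,-z],-1)
    T=np.array(d["T"]); W=P@T[:3,:3].T+T[:3,3]; W[z==0]=np.nan
    return W
E
python3 - <<'E'
from h import *
ims=[]
for n in("scene","top"):
    d=grab(n); W=world(d); np.savez(f"{n}.npz",W=W,f=d["frame"]); cv2.imwrite(f"pics/{n}0.png",d["frame"])
    T=np.array(d["T"]); print(n,T[:3,3],-T[:3,2],d["fx"])
    m=cv2.inRange(cv2.cvtColor(d["frame"],cv2.COLOR_BGR2HSV),(22,120,80),(35,255,255))
    k,l,s,c=cv2.connectedComponentsWithStats(m)
    for i in range(1,k):
        if s[i,4]>30: print(s[i],c[i],np.nanmedian(W[l==i],0),np.nanmin(W[l==i],0),np.nanmax(W[l==i],0))
s=read_state();print(s["clock"],s["tool_pos"],s["eef_rot"],s["opening"],s["ft_force"])
E
```

```text
scene [ 1.28531069 -0.74839716  0.76965467] [-0.58781644  0.5880687  -0.55556011] 348.82929913961306
[369 156  36  18 334] [384.82934132 164.32035928] [0.7316676  0.63337973 0.0198364 ] [0.66258703 0.55174379 0.00198085] [0.78683237 0.7171287  0.02496576]
[224 174  16  16 198] [231.46464646 181.44949495] [ 0.47127387 -0.04538205  0.09745072] [ 0.40784587 -0.06590003  0.04542105] [0.48817911 0.04979046 0.10894242]
top [ 0.385142   -0.00694622  1.90430679] [ 1.02311259e-01 -6.25181497e-04 -9.94752238e-01] 489.68700256553126
[  61  116   45   56 1452] [ 84.11983471 145.72107438] [0.76603775 0.63533503 0.01780777] [6.71204946e-01 5.51045260e-01 2.57863968e-04] [0.88759036 0.72595525 0.05465374]
[250 211  17  17 222] [257.71171171 218.91441441] [ 0.46245511 -0.03497887  0.10066411] [ 0.43384648 -0.0664625   0.04655499] [ 0.49486814 -0.00558577  0.11555471]
0.1 [ 0.28173659 -0.61273626  0.23007607] [-1.79879563e+02 -1.83657028e-02  2.46815480e+01] 0.9993093665457242 [0.09850282 0.25467458 0.48084859]
```

View pics/scene0.png

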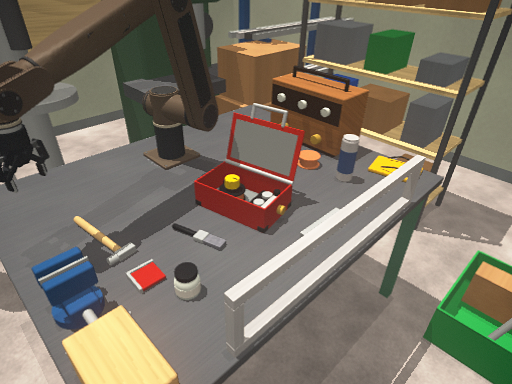

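View pics/top0.png

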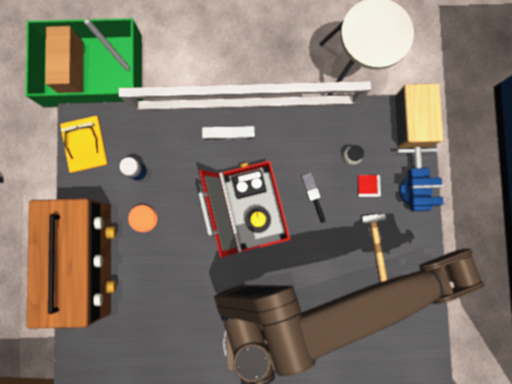

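Both views show the feeder in the middle of the bench, at top pixel (245,208). Its cover leans to the left (+y), the collar is at (258,219), and the brush lies to its right at (314,197). Next I'll fit the feeder rim, the collar circle, and the handle.

```bash
cat >> h.py <<'E'
def rays(d,uv):
    K=np.array([[d["fx"],0,d["cx"]],[0,d["fy"],d["cy"]],[0,0,1.]])
    n=cv2.undistortPoints(np.array(uv,float).reshape(-1,1,2),K,np.array(d["dist"],float)).reshape(-1,2)
    T=np.array(d["T"]); return T[:3,3],np.c_[n[:,0],-n[:,1],-np.ones(len(n))]@T[:3,:3].T
def onplane(d,uv,z):
    o,r=rays(d,uv); return o+r*((z-o[2])/r[:,2])[:,None]
E
python3 - <<'E'
from h import *
d=grab("top"); f=d["frame"]; hsv=cv2.cvtColor(f,cv2.COLOR_BGR2HSV); W=world(d)
y=cv2.inRange(hsv,(22,120,80),(35,255,255)); y[:, :240]=0;y[:,275:]=0;y[:200]=0;y[240:]=0
c=max(cv2.findContours(y,0,cv2.CHAIN_APPROX_NONE)[0],key=cv2.contourArea)
(cx,cy),r=cv2.minEnclosingCircle(c); print("collar px",cx,cy,r,onplane(d,[[cx,cy]],.104), onplane(d,[[cx+r,cy],[cx-r,cy]],.104)[:,1])
red=cv2.inRange(hsv,(0,120,60),(8,255,255))|cv2.inRange(hsv,(172,120,60),(180,255,255))
red[:, :190]=0; red[:,300:]=0; red[:150]=0; red[265:]=0
v,u=np.nonzero(red); P=onplane(d,np.c_[u,v],.1)
# -y wall: rightmost red per row; near wall: lowest red per column; far: top red per column
def line(uv):
    p=onplane(d,uv,.1)[:,:2]; 
    for _ in range(4):
        c=p.mean(0); _,_,vt=np.linalg.svd(p-c); e=(p-c)@vt[1]; p=p[abs(e)<max(2*e.std(),.001)]
    return c,vt[0]*np.sign(vt[0][np.argmax(abs(vt[0]))]),e.std(),len(p)
R=[[u[v==k].max()+.5,k] for k in range(175,232)]
N=[[k,v[u==k].max()+.5] for k in range(240,284)]
F=[[k,v[u==k].min()-.5] for k in range(245,266)]
for n,q in(("-y",R),("near",N),("far",F)):
    c,t,e,m=line(q); print(n,c,t,np.degrees(np.arctan2(t[1],t[0])),e,m)
hm=(W[...,2]>.31)&(W[...,2]<.36)&(abs(W[...,1]-.1)<.15)&(W[...,0]>.35)&(W[...,0]<.75)
print("handle top",W[hm].mean(0) if hm.any() else None,hm.sum())
big=cv2.resize(f[150:270,185:305],None,fx=5,fy=5,interpolation=cv2.INTER_CUBIC)
d=grab("scene"); W=world(d); b2=cv2.resize(d["frame"][95:230,185:310],None,fx=4,fy=4,interpolation=cv2.INTER_CUBIC)
cv2.imwrite("pics/s1.png",b2); cv2.imwrite("pics/t1.png",big)
hm=(W[...,2]>.29)&(W[...,2]<.38)&(W[...,1]<.25)&(W[...,1]>.0)&(W[...,0]>.35)&(W[...,0]<.75)
p=W[hm]; print(hm.sum(),p.mean(0),p.min(0),p.max(0))
E
```

```text
collar px 257.7146911621094 218.901123046875 8.357962608337402 [[ 0.46238926 -0.03425835  0.104     ]] [-0.06494598 -0.0035683 ]
-y [ 0.51912299 -0.12136257] [0.9762616  0.21659478] 12.509106245235921 0.0010491307509055458 57
near [ 0.37273085 -0.04558746] [0.94450646 0.32849285] 19.177323409159417 0.044333642047991166 44
far [ 0.67060184 -0.03090179] [-0.26624046  0.96390664] 105.44067443604074 0.0012513781320309793 20
handle top [0.47621718 0.1392441  0.32861642] 201
215 [0.47848597 0.13195087 0.32081192] [0.40316788 0.10457135 0.29094724] [0.54651176 0.15369497 0.3358011 ]
```

View pics/s1.png

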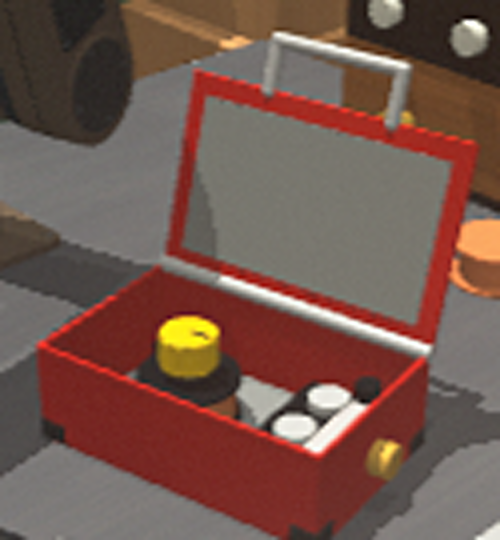

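View pics/t1.png

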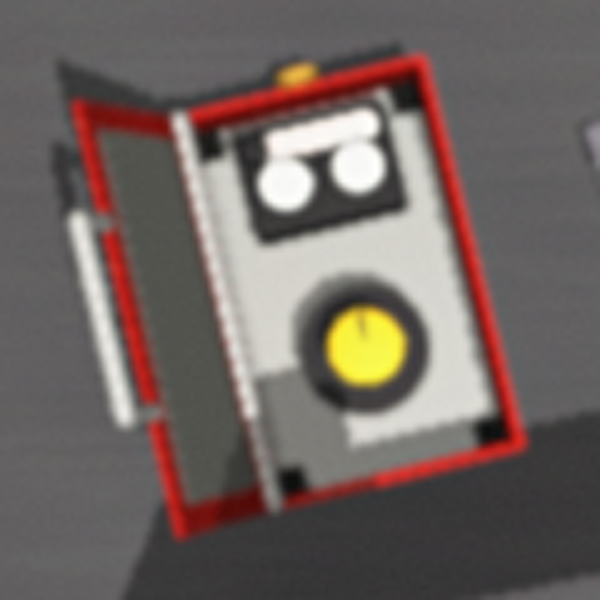

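The crops show the rim corners at (428,58) and (525,440) in the top crop, and the hinge ends at (180,115) and (275,505). The handle bar runs from (77,215) to (127,420) in the top crop and from (275,37) to (408,68) in the scene crop. The collar's black line points about along feeder +x.

Run:
```python
from h import *
t=grab("top"); s=grab("scene")
c=onplane(t,[[185+a/5-.4,150+b/5-.4] for a,b in((428,55),(527,442))],.1); hg=onplane(t,[[185+a/5-.4,150+b/5-.4] for a,b in((180,115),(275,508))],.101)
for a in(c,hg): v=a[0]-a[1]; print(a[:,:2].round(4).tolist(),np.linalg.norm(v),np.degrees(np.arctan2(v[1],v[0])))
o1,r1=rays(t,[[185+a/5-.4,150+b/5-.4] for a,b in((77,215),(126,420))]); o2,r2=rays(s,[[185+a/4-.4,95+b/4-.4] for a,b in((407,68),(275,37))])
H=[]
for a,b in zip(r1,r2):
    x=np.linalg.lstsq(np.c_[a,-b],o2-o1,rcond=None)[0]; p,q=o1+x[0]*a,o2+x[1]*b; H.append((p+q)/2); print(p,q)
v=H[0]-H[1]; print("handle",np.mean(H,0),np.linalg.norm(v),np.degrees(np.arctan2(v[1],v[0])))
col=np.array([.4620,-.0343])
for yaw in(13.5,14,14.5):
    R=np.array([[np.cos(np.radians(yaw)),-np.sin(np.radians(yaw))],[np.sin(np.radians(yaw)),np.cos(np.radians(yaw))]])
    ctr=col-R@[-.05,0]
    print(yaw,ctr,"corner loc",((c[:,:2]-ctr)@R).round(4).tolist(),"hinge",((hg[:,:2]-ctr)@R).round(4).tolist(),"handle",((np.mean(H,0)[:2]-ctr)@R).round(4))
```

```text
[[0.6783, -0.087], [0.3894, -0.1506]] 0.2957863635673211 12.418020948569476
[[0.6381, 0.0986], [0.3464, 0.0352]] 0.2984869460901392 12.262891431078673
[0.54260496 0.15313714 0.32989467] [0.54132997 0.15196293 0.32964776]
[0.40983526 0.12400755 0.32893228] [0.40809517 0.12216267 0.32875165]
handle [0.47546634 0.13781757 0.32930659] 0.13623011133968047 12.491392731808611
13.5 [ 0.5106185  -0.02262773] corner loc [[0.148, -0.1018], [-0.1477, -0.0962]] hinge [[0.1523, 0.0882], [-0.1462, 0.0946]] handle [0.0033 0.1642]
14 [ 0.51051479 -0.02220391] corner loc [[0.1471, -0.1035], [-0.1486, -0.0953]] hinge [[0.153, 0.0864], [-0.1453, 0.0954]] handle [0.0047 0.1637]
14.5 [ 0.51040738 -0.021781  ] corner loc [[0.1462, -0.1052], [-0.1494, -0.0945]] hinge [[0.1538, 0.0846], [-0.1445, 0.0963]] handle [0.0061 0.1633]
```

All the lines agree: yaw is 12.4°, the feeder centre is near (0.512, -0.025), and the collar is near (0.4627, -0.0352). The handle radius comes out at 0.239 against the given 0.235, and the cover angle is about 1.87. Now I'll go to the collar and grip it softly.

```bash
cat >> h.py <<'E'
C=np.array([.4627,-.0352])
def st(tag=""):
    s=read_state(); print(tag,"t%.2f"%s["clock"],np.round(s["tool_pos"],4),np.round(s["eef_rot"],1),"F",np.round(s["ft_force"],1),"M",np.round(s["torque"],2),"op %.3f"%s["opening"],"q6 %.0f"%s["q"][5]); return s
E
python3 - <<'E'
from h import *
for y in (60,45,30,12,-60,-75,-45): 
    q=ik([*C,.066],[180,0,y]); print(y,None if q is None else np.round(q,0))
Y0=45
q=ik([*C,.066],[180,0,Y0-100]); print("end",q)
move_pose([*C,.20],[180,0,Y0]); st()
servo_line([*C,.066],max_speed=.1); st("down")
command_gripper(.0,20); st("grip")
E
```

```text
60 [-17.   2. 126.  -0.  52.  13.]
45 [-17.   2. 126.  -0.  52.  28.]
30 [-17.   2. 126.  -0.  52.  43.]
12 [-17.   2. 126.  -0.  52.  61.]
-60 [-17.   2. 126.  -0.  52. 133.]
-75 [-17.   2. 126.  -0.  52. 148.]
-45 [-17.   2. 126.  -0.  52. 118.]
end [-1.69090993e+01  1.77423576e+00  1.26106743e+02 -2.54444375e-14
  5.21190209e+01  1.28090901e+02]
 t2.48 [ 0.463  -0.0359  0.2002] [180.   -0.   44.9] F [-0.4  0.9 -0.5] M [-0.04 -0.05  0.03] op 1.000 q6 28
down t3.97 [ 0.4633 -0.0354  0.0667] [179.9  -0.   45. ] F [ 1.   0.  -0.7] M [0.01 0.01 0.04] op 1.000 q6 28
grip t4.36 [ 0.4629 -0.0352  0.0665] [180.  -0.  45.] F [-0.7  0.8  2.4] M [0.16 0.22 0.04] op 0.621 q6 28
```

Run:
```python
from h import *
command_gripper(.0,70); s0=st("grip70")
servo_line([*C,.066+.014],max_speed=.04); s=st("up")
if -25<s["ft_force"][2]-s0["ft_force"][2]<-5:
    for k in(.4,.78):
        move_pose([*C,.080],[180,0,45-np.degrees(k)]); st(k)
```

```text
grip70 t4.58 [ 0.4629 -0.0352  0.0666] [180.  -0.  45.] F [-2.2  1.1  5.6] M [ 0.11  0.34 -0.03] op 0.614 q6 28
up t5.08 [ 0.4629 -0.0352  0.0785] [ 1.799e+02 -1.000e-01  4.500e+01] F [  6.7  -0.8 -11. ] M [-0.11 -0.9   0.03] op 0.612 q6 28
0.4 t5.54 [ 0.4629 -0.0352  0.0784] [ 1.8e+02 -1.0e-01  2.2e+01] F [ 6.4 -0.7 -9.8] M [-0.08 -0.91 -0.02] op 0.614 q6 51
0.78 t5.99 [ 0.4629 -0.0352  0.0784] [ 1.8e+02 -1.0e-01  3.0e-01] F [  6.8  -1.3 -10.8] M [-0.07 -0.86 -0.01] op 0.613 q6 73
```

Run:
```python
from h import *
for k in np.arange(.78,1.6,.1):
    move_pose([*C,.078],[180,0,45-np.degrees(k)])
    servo_line([*C,.071],max_speed=.03); hold(.15); s=st("%.2f"%k)
    if s["ft_force"][2]<-4: print("notch"); break
    servo_line([*C,.078],max_speed=.05)
```

```text
0.78 t6.78 [ 0.4629 -0.0352  0.0739] [-1.8e+02  1.0e-01  3.0e-01] F [-8.8  3.1 17.6] M [ 0.3   1.21 -0.08] op 0.612 q6 73
0.88 t7.85 [ 0.4629 -0.0352  0.0738] [-1.8e+02  1.0e-01 -5.4e+00] F [-7.7  2.9 17. ] M [ 0.32  1.11 -0.05] op 0.613 q6 79
0.98 t8.93 [ 0.4629 -0.0352  0.0732] [-1.80e+02  1.00e-01 -1.11e+01] F [-5.8  3.1 12.8] M [ 0.25  0.79 -0.04] op 0.617 q6 84
1.08 t10.00 [ 0.4628 -0.0352  0.0697] [-1.80e+02 -1.00e-01 -1.69e+01] F [ 6.4 -0.3 -9.8] M [ 0.   -0.96  0.03] op 0.615 q6 90
notch
```

Run:
```python
from h import *
move_pose([*C,.071],[180,0,45-np.degrees(1.14)]); st("turn")
for z in(.066,.062,.060,.058):
    servo_line([*C,z],max_speed=.03); hold(.1); s=st(z)
    if s["ft_force"][2]>3: break
y=s["eef_rot"][2]
command_gripper(1.0); st("rel")
servo_line([*C,.30],max_speed=.25); 
d=grab("top"); W=world(d); m=cv2.inRange(cv2.cvtColor(d["frame"],cv2.COLOR_BGR2HSV),(22,120,80),(35,255,255))
m[:, :240]=0;m[:,275:]=0;m[:200]=0;m[240:]=0
print("yellow",m.sum()//255,np.nanmedian(W[m>0],0) if m.any() else None)
d=grab("scene"); cv2.imwrite("pics/s2.png",cv2.resize(d["frame"][95:230,185:310],None,fx=4,fy=4,interpolation=cv2.INTER_CUBIC))
```

```text
turn t10.25 [ 0.4629 -0.0352  0.0699] [-1.80e+02 -1.00e-01 -2.04e+01] F [ 6.6 -0.5 -8.7] M [ 0.06 -0.93 -0.01] op 0.612 q6 93
0.066 t10.67 [ 0.4629 -0.0352  0.0651] [-180.    -0.   -20.3] F [ 5.2  0.5 -9. ] M [ 0.05 -0.88 -0.06] op 0.611 q6 93
0.062 t11.05 [ 0.4629 -0.0352  0.0612] [-180.    -0.   -20.3] F [ 5.8 -0.7 -7.5] M [ 0.09 -0.76 -0.05] op 0.612 q6 93
0.06 t11.40 [ 0.4628 -0.0352  0.0594] [-180.    -0.   -20.3] F [ 5.7  0.3 -6.6] M [ 0.14 -0.84  0.02] op 0.614 q6 93
0.058 t11.75 [ 0.4629 -0.0352  0.0592] [180.    0.  -20.3] F [-1.2  1.   5.6] M [0.29 0.11 0.  ] op 0.612 q6 93
rel t12.18 [ 0.4624 -0.0352  0.0578] [180.    0.  -20.3] F [ 0.1  0.  -0.5] M [ 0.05 -0.01  0.01] op 1.003 q6 93
yellow 0 None
```

View pics/s2.png

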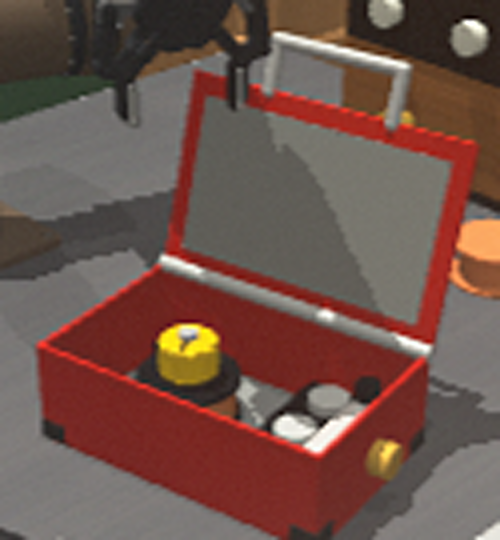

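The collar is home. It touched bottom 7.4 mm below its seated start height, at TCP z 0.0592, and the picture shows the steel post now standing out of the lowered collar. Next is the handle.

```bash
cat >> h.py <<'E'
YAW=12.4; R2=np.array([[np.cos(np.radians(YAW)),-np.sin(np.radians(YAW))],[np.sin(np.radians(YAW)),np.cos(np.radians(YAW))]])
CTR=np.array([.5115,-.025])
def handle(th,r=.235,dy=0,dz=0):
    y=.095-r*np.cos(th)+.003*np.sin(th)+dy; z=.101+r*np.sin(th)+.003*np.cos(th)+dz
    return np.array([*(CTR+R2@[0,y]),z])
E
python3 - <<'E'
from h import *
H=np.array([.475,.138,.327]); T=H-[0,0,.019]
print(handle(1.85),handle(1.87))
for p in(T+[0,0,.09],T,handle(1.2)-[0,0,.019],handle(.6)-[0,0,.019],handle(0)-[0,0,.019]):
    q=ik(p,[180,0,YAW]); print(None if q is None else np.round(q))
move_pose(T+[0,0,.09],[180,0,YAW]); st()
command_gripper(.75); servo_line(T,max_speed=.1); st("down")
command_gripper(0,20); st("grip")
E
```

```text
[0.47657383 0.13385334 0.3260729 ] [0.47561018 0.13823628 0.32467503]
[  4. -11. 102.  -0.  89.  82.]
[  4. -10. 110.  -0.  80.  82.]
[-13.  -8. 109.  -0.  79.  65.]
[-23.   1. 109.  -0.  70.  54.]
[-27.  12. 112.  -0.  56.  51.]
 t14.22 [0.4748 0.1374 0.3965] [1.80e+02 1.00e-01 1.23e+01] F [ 0.2 -0.4 -1.1] M [-0.03 -0.03 -0.04] op 0.998 q6 82
down t15.62 [0.4754 0.138  0.309 ] [ 1.80e+02 -1.00e-01  1.24e+01] F [-1.  -0.5 -0.2] M [-0.03 -0.   -0.01] op 0.753 q6 82
grip t16.12 [0.4751 0.1382 0.3084] [-180.    -0.    12.4] F [-1.1  0.6  1.1] M [ 0.07  0.06 -0.  ] op 0.154 q6 82
```

```bash
cat >> h.py <<'E'
def arc(t0,t1,n,dz0=0,dz1=0,v=.06,lim=30,dy=0):
    for th,dz in zip(np.linspace(t0,t1,n+1)[1:],np.linspace(dz0,dz1,n+1)[1:]):
        servo_line(handle(th,dz=dz,dy=dy)-[0,0,.019],max_speed=v); s=st("%.2f"%th)
        if np.linalg.norm(s["ft_force"])>lim: print("STOP"); break
E
python3 - <<'E'
from h import *
command_gripper(0,50); st("g50"); arc(1.868,1.3,6,.002,.001)
E
```

```text
g50 t16.34 [0.4751 0.1382 0.3085] [-180.    -0.    12.4] F [-0.6  1.1  3.2] M [0.24 0.19 0.04] op 0.143 q6 82
1.77 t16.87 [0.4797 0.1175 0.3145] [-1.798e+02  1.000e-01  1.240e+01] F [-3.7  1.6  5.4] M [0.76 0.68 0.07] op 0.142 q6 79
1.68 t17.38 [0.4846 0.0957 0.3182] [-179.9    0.    12.4] F [-3.2  0.9  5.7] M [0.67 0.6  0.08] op 0.146 q6 77
1.58 t17.90 [0.4896 0.0737 0.3198] [-179.9   -0.    12.4] F [-3.6  0.5  6.2] M [0.5  0.46 0.09] op 0.140 q6 74
1.49 t18.42 [0.4946 0.0513 0.3185] [179.9   0.   12.4] F [-2.1 -0.6  5.1] M [0.23 0.4  0.02] op 0.142 q6 72
1.39 t18.94 [0.4994 0.0295 0.315 ] [179.9   0.   12.4] F [-0.7 -1.6  3.1] M [-0.19  0.18 -0.  ] op 0.143 q6 69
1.30 t19.47 [0.504  0.0087 0.31  ] [180.    0.   12.4] F [-1.  -0.9  3.4] M [ 0.23  0.22 -0.01] op 0.141 q6 67
```

Forces are very low, so I'll continue and slow down near the end.

Run:
```python
from h import *
arc(1.3,.3,10,.001,0,v=.06); arc(.3,.06,6,0,0,v=.04)
```

```text
1.20 t20.01 [ 0.5089 -0.0134  0.3019] [180.    0.   12.4] F [ 1.2 -0.5 -2.5] M [ 0.27 -0.11  0.07] op 0.143 q6 65
1.10 t20.55 [ 0.5136 -0.0346  0.293 ] [179.9   0.   12.4] F [ 1.4 -0.7 -2.5] M [ 0.2  -0.11  0.03] op 0.143 q6 63
1.00 t21.09 [ 0.5181 -0.0549  0.2819] [179.9  -0.   12.4] F [ 1.1 -2.6 -0.6] M [-0.07 -0.02  0.02] op 0.143 q6 60
0.90 t21.63 [ 0.5222 -0.0734  0.2678] [179.9   0.   12.4] F [ 1.1 -2.3 -1.8] M [-0.13 -0.19  0.03] op 0.143 q6 59
0.80 t22.18 [ 0.5259 -0.0904  0.252 ] [180.    0.   12.4] F [ 3.  -0.7 -4. ] M [ 0.06 -0.43  0.07] op 0.142 q6 57
0.70 t22.72 [ 0.5294 -0.1065  0.2352] [179.9   0.   12.4] F [ 2.8 -0.7 -4.6] M [ 0.08 -0.52 -0.02] op 0.145 q6 56
0.60 t23.26 [ 0.5326 -0.1208  0.2168] [179.9  -0.   12.4] F [ 3.3 -1.7 -4.3] M [-0.12 -0.49 -0.04] op 0.143 q6 54
0.50 t23.80 [ 0.5353 -0.1328  0.1971] [180.   -0.   12.4] F [ 2.5 -1.7 -2.2] M [ 0.08 -0.36  0.11] op 0.140 q6 53
0.40 t24.34 [ 0.5375 -0.1426  0.1757] [180.   -0.   12.4] F [ 4.1 -2.1 -2.8] M [ 0.15 -0.56  0.  ] op 0.143 q6 52
0.30 t24.88 [ 0.5392 -0.1507  0.1534] [-180.    -0.    12.4] F [ 4.1  0.4 -4.1] M [ 0.2  -0.67  0.08] op 0.145 q6 52
0.26 t25.27 [ 0.5398 -0.1533  0.1446] [180.   -0.   12.4] F [ 4.9  0.2 -4.7] M [ 0.19 -0.77  0.02] op 0.142 q6 51
0.22 t25.65 [ 0.5403 -0.1557  0.1353] [180.   -0.   12.4] F [ 5.2 -0.4 -4.3] M [ 0.18 -0.82 -0.  ] op 0.142 q6 51
0.18 t26.03 [ 0.5407 -0.1574  0.1262] [-180.    -0.    12.4] F [ 4.7  0.2 -4.3] M [ 0.62 -0.73 -0.01] op 0.145 q6 51
0.14 t26.42 [ 0.541  -0.159   0.1166] [-180.    -0.    12.4] F [ 5.3  0.8 -3.6] M [ 0.63 -0.78 -0.05] op 0.141 q6 51
0.10 t26.80 [ 0.5413 -0.1601  0.107 ] [-180.    -0.    12.4] F [ 6.1  1.7 -4.2] M [ 0.73 -0.8   0.04] op 0.138 q6 51
0.06 t27.18 [ 0.5415 -0.1609  0.0974] [-180.    -0.    12.4] F [ 5.8  3.1 -4.1] M [ 0.72 -0.82  0.01] op 0.143 q6 51
```

Run:
```python
from h import *
p=handle(.0)-[0,0,.019]; z=.0974
while z>.078:
    z-=.0018; servo_line([p[0],p[1],z],max_speed=.01); hold(.08); s=st("%.4f"%z)
    if s["ft_force"][2]>3 or np.linalg.norm(s["ft_force"])>25: print("contact"); break
if s["ft_force"][2]>3:
    command_gripper(.4); st("rel"); x=s["tool_pos"]
    servo_line([p[0],p[1],.25],max_speed=.12); st("away")
    move_pose([.45,-.35,.35],[180,0,YAW]); hold(.3)
    for n in("top","scene"):
        d=grab(n); W=world(d); cv2.imwrite(f"pics/{n}3.png",d["frame"] )
        # cover panel plane heights
        hsv=cv2.cvtColor(d["frame"],cv2.COLOR_BGR2HSV); red=(cv2.inRange(hsv,(0,120,60),(8,255,255))|cv2.inRange(hsv,(172,120,60),(180,255,255)))>0
        L=(W[...,:2]-CTR)@R2; 
        for y in(-.08,-.03,.03,.08):
            m=red&(abs(L[...,0])<.13)&(abs(L[...,1]-y)<.01)&(W[...,2]>.06); print(n,y,m.sum(),np.nanmedian(W[m][:,2]))
```

```text
0.0956 t27.77 [ 0.5415 -0.161   0.0945] [-179.9   -0.    12.4] F [ 4.5  3.6 -2.5] M [ 1.15 -0.61 -0.05] op 0.143 q6 51
0.0938 t28.18 [ 0.5415 -0.161   0.0927] [-179.9   -0.    12.4] F [ 4.8  3.5 -0.7] M [ 1.16 -0.57  0.09] op 0.139 q6 51
0.0920 t28.60 [ 0.5415 -0.1612  0.0908] [-179.9   -0.    12.4] F [ 4.9  4.  -2.8] M [ 0.91 -0.66 -0.05] op 0.144 q6 51
0.0902 t29.02 [ 0.5415 -0.1612  0.089 ] [-179.9   -0.    12.4] F [ 4.2  4.5 -2.8] M [ 0.92 -0.63 -0.02] op 0.143 q6 51
0.0884 t29.43 [ 0.5416 -0.1612  0.0883] [-179.9    0.    12.4] F [2.7 5.1 2.4] M [ 1.11 -0.28 -0.02] op 0.138 q6 51
0.0866 t29.85 [ 0.5416 -0.1612  0.0882] [-1.799e+02  1.000e-01  1.240e+01] F [-1.9  6.3  9.8] M [ 1.32  0.35 -0.05] op 0.142 q6 51
contact
rel t30.19 [ 0.5409 -0.1622  0.0858] [1.80e+02 1.00e-01 1.24e+01] F [-0.6  0.1  0.4] M [ 0.05 -0.05  0.03] op 0.396 q6 51
away t31.70 [ 0.5411 -0.1615  0.2488] [-1.799e+02  1.000e-01  1.240e+01] F [-0.1 -0.1 -0. ] M [ 0.   -0.   -0.01] op 0.397 q6 51
top -0.08 378 0.1072203776294629
top -0.03 70 0.10778715317317866
top 0.03 70 0.10637403280567959
top 0.08 380 0.10705728549201066
scene -0.08 246 0.10861004038736655
scene -0.03 38 0.10865271905725504
scene 0.03 33 0.10921514660039233
scene 0.08 186 0.10872019365450108
```

View pics/scene3.png

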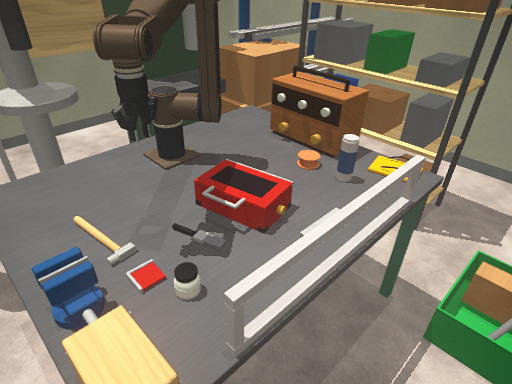

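View pics/top3.png

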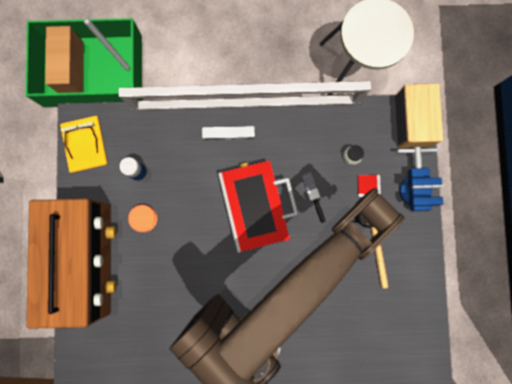

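The cover lies flat and shut: red frame at about (255,205) in the top view and (243,192) in the scene view. Nothing else has moved, and the arm is clear.

```bash
python3 -c "
from h import *
finish_job(); st()"
```

```text
the job is handed in; nothing more can be done
the job is handed in; nothing more can be done
```

The spool is locked and the cover is shut. I handed the job in at about 33 s on the robot's clock, and no verdict comes back.

- **Collar:** I pulled it up about 12 mm and turned it clockwise, pressing down every 0.1 rad to feel for the notch. It sat on the ledge at 0.78, 0.88 and 0.98 rad from its start, and dropped in at 1.08. I centred it at 1.14 rad and lowered it until it bottomed 7.4 mm below its starting height (8 mm expected). The picture taken after letting go agreed. The depth check on the collar's top gave no reading, because the camera saw no yellow with the arm over it.
- **Cover:** I held the handle all the way down, with forces under about 10 N. The cover touched shut at very low speed, and I let go only once it was resting. Depth readings across the panel are level, at 106–109 mm over both views. Taking the bar as centred between the pads, contact came about 3 mm higher than calculated. I put that down to where the bar sat in the grip.
- **Other things on the bench:** the last pictures show nothing else visibly moved, and the arm is clear. I compared the pictures by eye and did not measure the bystanders.

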